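# Find the rocking well cover and seat it

### The arm

A 6-joint arm with a two-finger parallel gripper is mounted at the origin on a cart in front of the work surface, level with it; the furniture and walls round the work are solid. World frame = base frame: x ahead of the robot, y to its left, z up, the work surface at z = 0. Lengths are in m, angles in rad, forces in N, time in s.
With the tool pointing down it reaches from about 0.4 to 0.825 m from the base axis. Payload 7 kg.
Tool frame: the origin (TCP) lies at the very end of the fingers, on their centre line; the grasp point (between the pads) lies arm.hold_point_z behind it (arm.hold_point_z is the distance from the TCP to the grasp point, in m); z points along the fingers, y is the line along which they close (so a half turn about z gives the same grasp; the last joint's range is limited). The gripper opens to 88 mm and grips with 3 to 60 N. Pads are 19 mm wide; open, the fingers measure 130 mm over their backs; the gripper's body (78 mm by 193 mm) begins 47 mm behind the grasp point.
Start: joints at [1.39, 0.359, 0.012, 0, -1.224, -0.288], TCP at [0.305, 0.602, 0.227] pointing down, gripper open.
Joint ranges: [-3.07, 3.07], [-1.43, 2.12], [-1.02, 1.25], [-3.03, 1.67], [-3.05, -0], [-3.03, 3.03]. Speed limits (rad/s): [2.39, 2.39, 3.01, 3.14, 3.14, 3.14].

### API

Orientations are given as [roll, pitch, yaw] about the fixed x, y, z axes, in that order (R = Rz(yaw) Ry(pitch) Rx(roll)).
In Python, from station import arm gives the robot as it stands.
- The arm moves only by the tool advance, called after "Emit:" by a JSON object that holds its "method" and its "body", one argument or row to a line. Schema: {"type":"object","properties":{"rows":{"type":"array","items":{"type":"object","properties":{"aperture":{"type":"number"},"d":{"type":"array","items":{"type":"number"},"minItems":3,"maxItems":3},"spin":{"type":"number"}},"additionalProperties":false,"required":["aperture"]},"minItems":1,"maxItems":20},"force":{"type":"number"},"only":{"type":"string"},"quiet":{"type":"boolean"},"lines":{"type":"string"}},"required":["rows"],"additionalProperties":false}. rows is a list of rows, 1 to 20 of them, each an object with the fields aperture (the finger opening in m), d (a list: dx, dy, dz in parts of the range, where 1.0 means 1 m), spin (a turn about the tool's z in parts of the range, where 1.0 means 2 rad); a field left out counts as zero (the opening has to be given); each row is the pose to reach, as a shift and turn from the pose commanded when the call began, along the tool's axes at that moment; what a row does not reach only later rows make up. A row lasts 1/12 s, in which the tool goes at most 0.0417 m and 0.125 rad, less where a joint would pass 70% of its speed; a pose out of reach is approached as far as the arm can. The fingers move at their own pace and stop on an object; force is the grip in N (left out, the last holds). Time passes only in rows, so rows that do not move let the fingers close. The tool returns the time, the measured TCP pose, the force, the opening and the grip force at its end. only (a regular expression) keeps the lines of the reply that match it, lines (a string "A,B") keeps lines A to B, and quiet returns only ok. Input that does not fit is refused with a message, and nothing moves.
- arm.get_state(): the state, without advancing time (a new reading comes with each control period).
- arm.grab_frame(name): name is "side" or "top" or "wrist"; returns the picture (384x512x3 uint8, red, green, blue); there is no depth.
- arm.camera_params(name): a dict with "fx", "fy", "cx", "cy" (pixels), "D" ([k1, k2, p1, p2, k3] as OpenCV has them; the pictures are not rectified), "T" (4x4, takes a point from camera to world coordinates); the wrist camera has in their place "hand_eye" (4x4, takes a point from camera to tool coordinates, whose origin is the TCP and whose axes are the flange's). Camera axes: x right, y down, z forward; pixel columns grow to the right and rows downward; lengths in m; the calibration is good to about 2 mm. A picture is of the moment at which its call begins: read the wrist's pose just before it. camera_params takes no time and is no camera call.
- arm.job_done(): hands the job in; it is judged then, once.
The state is a dict: "t": time; "q": joint angles; "qd": joint speeds; "joint_efforts": joint torques, N m; "eef_pos": TCP position; "ee_rot": TCP orientation; "force": force on the tool from outside, world axes, zero at the start; "moment": the same for the moment, N m; "width": finger opening in m; "gripper_force": force on a finger pad.
Only numpy, scipy, OpenCV 4.12 (cv2) and the standard library are available. Lean on these libraries where they do the work, as an engineer would, in place of code of your own. Each camera call takes 0.05 s, during which the arm holds its last target. There are 200 camera calls.

### The job

One of the four square aluminium covers on the sample block is not seated. With closed fingertips, press the covers near an edge, one after another, until you find the one that rocks and tips under the finger; then press that one down in its middle until it is fully home, level with the other three. Only press: do not pick up or pry out any cover, leave the vial, dish and dropper bottle where they stand, and finish clear of everything.

Things in the scene. Friction and masses are not known exactly. Their poses are not given: they have to be found in the camera images.
- block: fixed dark steel block, 100 (x) x 346 (y) x 26 mm high, four wells in a row along its own y axis (roughly world y), centres at x = 0, y = -123, -41, +41, +123 mm. Each well has a square recess 73 mm wide, 5 mm deep, its ledge 21 mm above the bench; a seated cover rests on that ledge. Origin: centre of its underside
- cover_a: one of four identical loose square aluminium covers, in the recess at y = -123 mm of the block; origin: centre of its underside, z up. Size 70 x 70 x 9 mm, 0.1 to 0.16 kg, a fine ring marks the middle; sides parallel to the block's, 1.5 mm play all round. Seated: origin 21 mm, top face 30 mm above the bench, firm wherever pressed
- cover_b: one of four identical loose square aluminium covers, in the recess at y = -41 mm of the block; origin: centre of its underside, z up. Exactly one of the four is unseated, which one varies: it lies level, some 3 mm higher, on an upright stud (flat top, 18 mm across) hidden under its middle
- cover_c: one of four identical loose square aluminium covers, in the recess at y = +41 mm of the block; origin: centre of its underside, z up. The unseated one tips some 0.1 rad when pressed with 2 to 15 N at 20 to 30 mm from its middle: that edge drops to seated height, the far edge rises; let go, it falls level again
- cover_d: one of four identical loose square aluminium covers, in the recess at y = +123 mm of the block; origin: centre of its underside, z up. The unseated one, pressed in its middle with over 10 N (14 to 22 N is right), pushes its stud down 3 mm, where it stays: the cover then rests seated on its ledge
- vial: bystander: white screw-cap vial, 30 mm across, 52 mm tall, loose, right of the block; origin at the centre of its underside
- dish: bystander: clear shallow petri dish, 61 mm across, 14 mm tall, loose, right of the block; origin at the centre of its underside
- dropper: bystander: amber dropper bottle with a black top, 30 mm across, 96 mm tall, loose, left of the block; origin at the centre of its underside

How it is judged:
On the way:
1. a cover is rocked: pressed near its edge by the fingers, it tips by more than 0.04 rad (((angle between cover_a's own z axis and vertical above 0.04 rad and contact force between the fingers and cover_a above 0.3 N) or (angle between cover_b's own z axis and vertical above 0.04 rad and contact force between the fingers and cover_b above 0.3 N) or (angle between cover_c's own z axis and vertical above 0.04 rad and contact force between the fingers and cover_c above 0.3 N) or (angle between cover_d's own z axis and vertical above 0.04 rad and contact force between the fingers and cover_d above 0.3 N))), for 0.1 s.
At the end, for the whole second after the job is handed in: all four covers lie seated on their ledges: origins within 1.2 mm of the seated height, level within 0.02 rad and at rest (z of cover_a in the frame of block between 0.0195 and 0.0222 m and angle between each of cover_a, cover_b, cover_c, cover_d's own z axis and vertical below 0.02 rad and linear speed of each of cover_a, cover_b, cover_c, cover_d below 0.01 m/s and z of cover_b in the frame of block between 0.0195 and 0.0222 m and z of cover_c in the frame of block between 0.0195 and 0.0222 m and z of cover_d in the frame of block between 0.0195 and 0.0222 m); the robot touches nothing.
It fails at once if a cover is lifted or pried more than 12 mm above its seat (z of any of cover_a, cover_b, cover_c, cover_d in the frame of block above 0.033 m).
It fails at once if a cover is tipped steeply, past 0.3 rad (angle between any of cover_a, cover_b, cover_c, cover_d's own z axis and vertical above 0.3 rad).
It fails at once if the vial, dish or dropper bottle is displaced by more than 15 mm (distance of any of vial, dish, dropper from where it was at the start of the episode above 0.015 m).
It also fails if it takes over 48 s, if anything falls off the work surface, if the arm or the gripper's body presses on something with over 40 N, if the wrist force passes 120 N, or if a joint passes its speed limit or range.

## Working session

There is one attempt and no reset: what is moved stays moved. The work goes in short steps, Python scripts to look and compute and a tool call to move; the robot and the scene stay as the last step left them, time stands still between calls to the robot, and variables do not carry over. Pictures are saved under pics/ and viewed, at most 10 in all, crops included, and the job is handed in when it is done.

```bash
ls; mkdir -p pics
```

Run:
```python
from station import arm
import cv2
s=arm.get_state();print(s['t'],s['eef_pos'],s['ee_rot'],s['force'],s['width'],arm.hold_point_z)
for n in("top","side"):
    cv2.imwrite(f'pics/{n}0.png',arm.grab_frame(n)[:,:,::-1]);p=arm.camera_params(n);print(n,p['fx'],p['T'])
```

```text
pics
station.py
0.0 [0.30477468 0.60171312 0.22564676] [ 3.13994409e+00 -1.44721644e-04 -4.68931122e-01] [ 0.70339398 -0.91694747 -0.6284707 ] 0.08738099068009116 0.0188
top 417.6859282746872 [[-0.02707216 -0.99780754  0.06039209  0.46063879]
 [-0.99935405  0.02844353  0.02196482  0.09759184]
 [-0.02363443 -0.05975845 -0.99793303  1.20213764]
 [ 0.          0.          0.          1.        ]]
side 369.39409297707897 [[ 0.99877979  0.01633261 -0.04660656  0.5825849 ]
 [ 0.04907113 -0.43452222  0.89932334 -0.84474235]
 [-0.00556329 -0.90051301 -0.43479347  0.50758769]
 [ 0.          0.          0.          1.        ]]
```

View pics/top0.png

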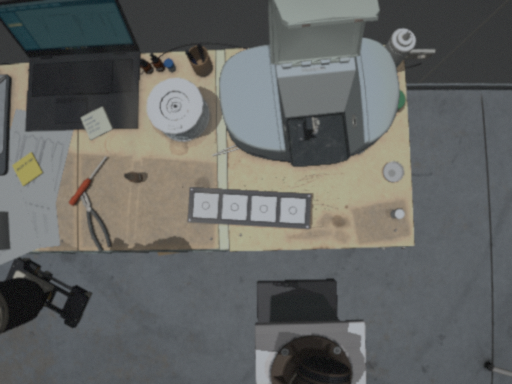

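View pics/side0.png

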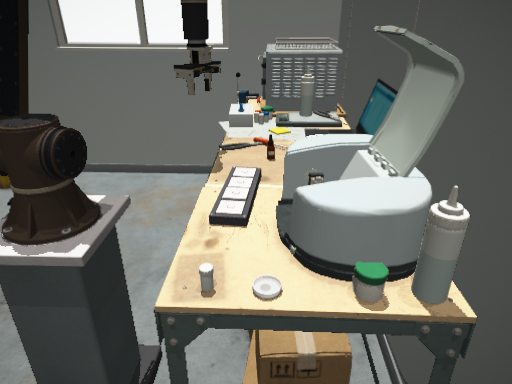

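Top: covers' rings at about (206,206), (235,207), (263,208), (293,210); vial (398,213), dish (394,172), dropper near (135,177). Side: covers at about (244,172), (240,182), (235,193), (230,208); vial (207,278), dish (267,287), dropper (270,150). The spectrometer stands behind the block.

Create h.py:
```python
import numpy as np,cv2
from station import arm
from scipy.spatial.transform import Rotation as R
def cam(n):
    p=arm.camera_params(n);K=np.array([[p['fx'],0,p['cx']],[0,p['fy'],p['cy']],[0,0,1]])
    if n!='wrist': T=np.array(p['T'])
    else:
        s=arm.get_state();T=np.eye(4);T[:3,:3]=R.from_euler('xyz',s['ee_rot']).as_matrix();T[:3,3]=s['eef_pos'];T=T@np.array(p['hand_eye'])
    return K,np.array(p['D']),T
def rays(c,px):
    K,D,T=c;u=cv2.undistortPoints(np.array(px,float).reshape(-1,1,2),K,D)[:,0]
    return T[:3,3],np.c_[u,np.ones(len(u))]@T[:3,:3].T
def at_z(c,px,z):
    o,d=rays(c,px);return o+d*((z-o[2])/d[:,2:])
def proj(c,X):
    K,D,T=c;Ti=np.linalg.inv(T);return cv2.projectPoints(np.array(X,float).reshape(-1,1,3),cv2.Rodrigues(Ti[:3,:3])[0],Ti[:3,3],K,D)[0][:,0]
def tri(c1,p1,c2,p2):
    out=[]
    for a,b in zip(p1,p2):
        A=[];y=[]
        for c,p in((c1,a),(c2,b)):
            o,d=rays(c,[p]);d=d[0]/np.linalg.norm(d[0]);M=np.eye(3)-np.outer(d,d);A.append(M);y.append(M@o)
        out.append(np.linalg.lstsq(np.vstack(A),np.hstack(y),rcond=None)[0])
    return np.array(out)
```

Run:
```python
from h import *
np.set_printoptions(precision=4,suppress=True)
t,s=cam('top'),cam('side')
a=[(206,206),(235,207),(263,208),(293,210)];b=[(244,172),(240,182),(235,193),(230,208)]
print(at_z(t,a,.03));print(tri(t,a,s,b))
print('instrument front low',at_z(t,[(290,163),(350,155),(225,140)],.0), at_z(s,[(285,225),(283,190)],0.))
print('dropper',at_z(s,[(270,160)],0.),'vial,dish',at_z(s,[(207,290),(267,290)],0.))
p=arm.camera_params('wrist');print(np.array(p['hand_eye']),p['fx'])
```

```text
[[0.4951 0.283  0.03  ]
 [0.4901 0.201  0.03  ]
 [0.4851 0.1224 0.03  ]
 [0.4772 0.0385 0.03  ]]
[[0.4956 0.2829 0.0314]
 [0.4897 0.2008 0.0322]
 [0.4831 0.1221 0.0325]
 [0.4761 0.0382 0.0278]]
instrument front low [[ 0.6137  0.0413  0.    ]
 [ 0.6323 -0.1338  0.    ]
 [ 0.6871  0.2286  0.    ]] [[0.6243 0.0007 0.    ]
 [0.6244 0.2152 0.    ]]
dropper [[0.5815 0.4785 0.    ]] vial,dish [[ 0.4585 -0.2607  0.    ]
 [ 0.5802 -0.2556  0.    ]]
[[-0.0005 -0.9589 -0.2838  0.0759]
 [ 1.     -0.0005 -0.0001 -0.0001]
 [-0.0001 -0.2838  0.9589 -0.1585]
 [ 0.      0.      0.      1.    ]] 344.2613760918035
```

The rows are not in the units I measure in: turns go in shares of 2 rad. I convert before sending: -0.4 rad is -0.2.

Emit:
{"method": "advance", "body": {
  "rows": [
    {"aperture":0, "d":[0.33, 0.33, 0], "spin":-0.2},
    {"aperture":0, "d":[0.33, 0.33, 0], "spin":-0.2},
    {"aperture":0, "d":[0.33, 0.33, 0], "spin":-0.2},
    {"aperture":0, "d":[0.33, 0.33, 0], "spin":-0.2},
    {"aperture":0, "d":[0.33, 0.33, 0], "spin":-0.2},
    {"aperture":0, "d":[0.33, 0.33, 0], "spin":-0.2},
    {"aperture":0, "d":[0.33, 0.33, 0], "spin":-0.2},
    {"aperture":0, "d":[0.33, 0.33, 0], "spin":-0.2},
    {"aperture":0, "d":[0.33, 0.33, 0], "spin":-0.2},
    {"aperture":0, "d":[0.33, 0.33, 0], "spin":-0.2},
    {"aperture":0, "d":[0.33, 0.33, 0], "spin":-0.2},
    {"aperture":0, "d":[0.33, 0.33, 0], "spin":-0.2},
    {"aperture":0, "d":[0.33, 0.33, 0], "spin":-0.2},
    {"aperture":0, "d":[0.33, 0.33, 0], "spin":-0.2},
    {"aperture":0, "d":[0.33, 0.33, 0], "spin":-0.2},
    {"aperture":0, "d":[0.33, 0.33, 0], "spin":-0.2},
    {"aperture":0, "d":[0.33, 0.33, 0], "spin":-0.2}
  ],
  "force": 20
}}

```text
t: 1.52
eef_pos: [0.45, 0.1596, 0.2264]
ee_rot: [3.141, 0.0, -0.067]
force: [0.0, 0.1, -0.1]
width: 0.0004
gripper_force: 0.0
```

Run:
```python
from h import *
np.set_printoptions(precision=4,suppress=True)
import pickle
c=cam('wrist');f=arm.grab_frame('wrist');pickle.dump(c,open('c1.pkl','wb'))
cv2.imwrite('pics/w1s.png',f[:,:,::-1]);cv2.imwrite('pics/w1.png',cv2.resize(f[:,:,::-1],(800,600)))
print(proj(c,[[.495,.283,.03],[.477,.0385,.03]]),arm.get_state()['force'],arm.get_state()['ee_rot'])
```

```text
[[130.1702 126.2393]
 [370.9764 127.6692]] [-0.5328 -0.4537  0.1028] [ 3.1415  0.0002 -0.0672]
```

View pics/w1.png

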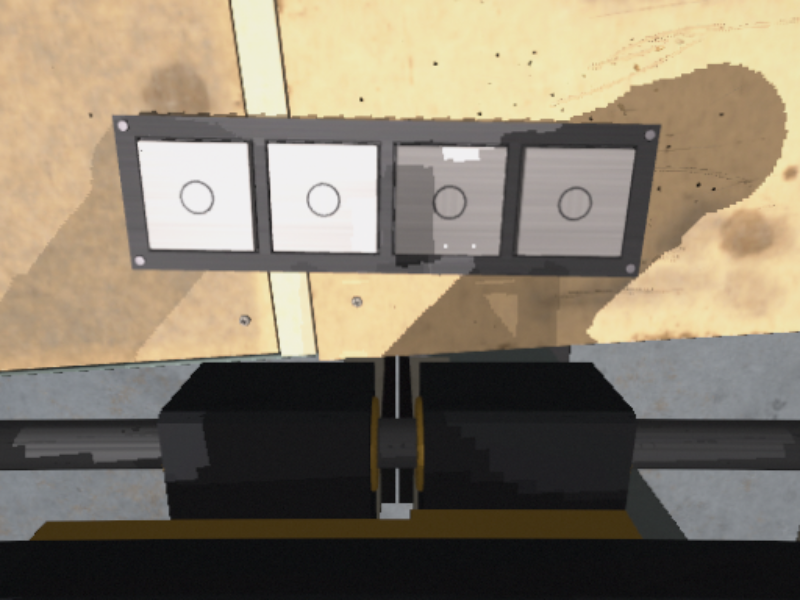

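Wrist picture: rings of d, c, b, a at (197,197), (323,199), (450,202), (574,203) in the 800x600 view; the closed fingertips at (400,360), about 12 mm wide.

Run:
```python
from h import *
import pickle
np.set_printoptions(precision=4,suppress=True)
c=pickle.load(open('c1.pkl','rb'));t=cam('top')
w=np.array([(197,197),(323,199.5),(450,202),(574.5,203.5)])*.64
P=at_z(c,w,.0305);print(P)
print(tri(c,w,t,[(206,206),(235,207),(263,208),(293,210)]))
k=np.array([(123,126),(650,135),(630,268),(140,261)])*.64;print(at_z(c,k,.026))
d=P[0]-P[3];yaw=np.arctan2(-d[0],d[1]);print('yaw',yaw)
s=arm.get_state();Rm=R.from_euler('xyz',s['ee_rot']).as_matrix()
ex=np.array([np.cos(yaw),np.sin(yaw),0])
for n,p in zip('dcba',P): print(n,(p-ex*.024-s['eef_pos'])@Rm,'mid',(p-s['eef_pos'])@Rm)
```

```text
[[0.4955 0.2869 0.0305]
 [0.4885 0.2055 0.0305]
 [0.4813 0.1229 0.0305]
 [0.4747 0.0419 0.0305]]
[[0.4957 0.2814 0.0438]
 [0.4902 0.2007 0.0528]
 [0.484  0.1231 0.0453]
 [0.4756 0.0392 0.0252]]
[[ 0.542   0.3271  0.026 ]
 [ 0.5141 -0.0059  0.026 ]
 [ 0.4274  0.0017  0.026 ]
 [ 0.4549  0.3345  0.026 ]]
yaw -0.08458765812495436
d [ 0.0128 -0.1306  0.1959] mid [ 0.0368 -0.1301  0.1959]
c [ 0.0113 -0.0489  0.1959] mid [ 0.0353 -0.0484  0.1959]
b [0.0097 0.0341 0.196 ] mid [0.0337 0.0345 0.196 ]
a [0.0085 0.1153 0.196 ] mid [0.0325 0.1157 0.196 ]
```

Emit:
{"method": "advance", "body": {
  "rows": [
    {"aperture":0, "d":[0.01, 0.034, 0.04]},
    {"aperture":0, "d":[0.01, 0.034, 0.08]},
    {"aperture":0, "d":[0.01, 0.034, 0.12]},
    {"aperture":0, "d":[0.01, 0.034, 0.155]},
    {"aperture":0, "d":[0.01, 0.034, 0.18]},
    {"aperture":0, "d":[0.01, 0.034, 0.188]},
    {"aperture":0, "d":[0.01, 0.034, 0.192]},
    {"aperture":0, "d":[0.01, 0.034, 0.194]},
    {"aperture":0, "d":[0.01, 0.034, 0.196]},
    {"aperture":0, "d":[0.01, 0.034, 0.197]},
    {"aperture":0, "d":[0.01, 0.034, 0.197]},
    {"aperture":0, "d":[0.01, 0.034, 0.197]}
  ]
}}

```text
t: 2.57
eef_pos: [0.4586, 0.1248, 0.0315]
ee_rot: [-3.14, -0.002, -0.068]
force: [-3.1, -0.9, 4.0]
width: 0.0001
gripper_force: 2.3
```

Run:
```python
from h import *
f=arm.grab_frame('wrist');s=arm.grab_frame('side')[150:230,200:280]
cv2.imwrite('pics/w2.png',np.hstack([cv2.resize(f[:,:,::-1],(533,400)),cv2.resize(s[:,:,::-1],(266,400),interpolation=2)]))
```

```text
(no output)
```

View pics/w2.png

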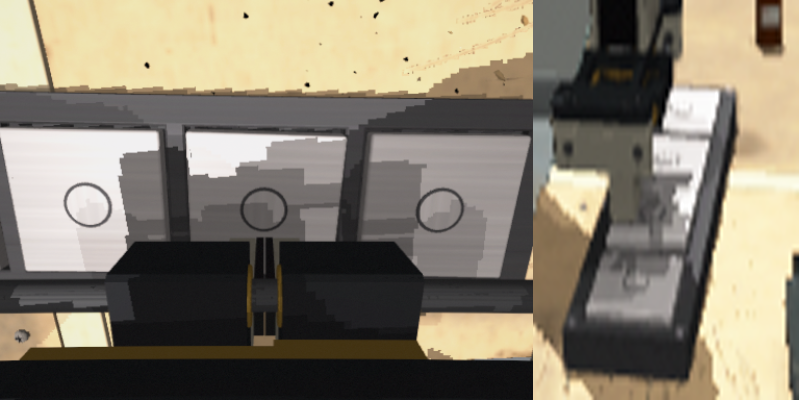

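Emit:
{"method": "advance", "body": {
  "rows": [
    {"aperture":0, "d":[0, 0, 0.001]},
    {"aperture":0, "d":[0, 0, 0.002]},
    {"aperture":0, "d":[0, 0, 0.002]}
  ]
}}

```text
t: 2.92
eef_pos: [0.4592, 0.1247, 0.0302]
ee_rot: [-3.14, -0.003, -0.068]
force: [-4.5, -3.3, 18.3]
width: 0.0004
gripper_force: 8.7
```

Emit:
{"method": "advance", "body": {
  "rows": [
    {"aperture":0, "d":[0, 0, -0.002]},
    {"aperture":0, "d":[0, 0, -0.004]},
    {"aperture":0, "d":[0, 0, -0.004]},
    {"aperture":0, "d":[0, 0, -0.004]}
  ]
}}

```text
t: 3.25
eef_pos: [0.4584, 0.1245, 0.0322]
ee_rot: [-3.14, -0.001, -0.069]
force: [-0.1, 0.5, 0.2]
width: 0.0002
gripper_force: 0.0
```

Cover b (centre, ring (264,209)) appears in line with its neighbours under the finger and firm at z≈30 mm; now a, with the same strokes for comparison.

Emit:
{"method": "advance", "body": {
  "rows": [
    {"aperture":0, "d":[0, 0, -0.02]},
    {"aperture":0, "d":[-0.001, 0.03, -0.02]},
    {"aperture":0, "d":[-0.001, 0.06, -0.02]},
    {"aperture":0, "d":[-0.001, 0.081, -0.02]},
    {"aperture":0, "d":[-0.001, 0.081, -0.01]},
    {"aperture":0, "d":[-0.001, 0.081, -0.004]},
    {"aperture":0, "d":[-0.001, 0.081, -0.001]},
    {"aperture":0, "d":[-0.001, 0.081, 0]},
    {"aperture":0, "d":[-0.001, 0.081, 0.001]},
    {"aperture":0, "d":[-0.001, 0.081, 0.002]},
    {"aperture":0, "d":[-0.001, 0.081, 0.002]},
    {"aperture":0, "d":[-0.001, 0.081, 0.002]}
  ]
}}

```text
t: 4.25
eef_pos: [0.4515, 0.0438, 0.0303]
ee_rot: [3.141, -0.0, -0.068]
force: [-3.4, -0.0, 10.0]
width: 0.0006
gripper_force: 4.6
```

```bash
python3 -c "
from h import *
cv2.imwrite('pics/w3s.png',arm.grab_frame('wrist')[:,:,::-1])"
```

Emit:
{"method": "advance", "body": {
  "rows": [
    {"aperture":0, "d":[0, 0, 0.001]},
    {"aperture":0, "d":[0, 0, 0.002]},
    {"aperture":0, "d":[0, 0, 0.002]}
  ]
}}

```text
t: 4.55
eef_pos: [0.4516, 0.0438, 0.0301]
ee_rot: [3.141, -0.001, -0.067]
force: [-13.1, -0.0, 37.9]
width: 0.0004
gripper_force: 19.2
```

Emit:
{"method": "advance", "body": {
  "rows": [
    {"aperture":0, "d":[0, 0, -0.002]},
    {"aperture":0, "d":[0, 0, -0.004]},
    {"aperture":0, "d":[0, 0, -0.004]},
    {"aperture":0, "d":[0, 0, -0.004]}
  ]
}}

```text
t: 4.88
eef_pos: [0.4515, 0.0437, 0.0316]
ee_rot: [-3.141, -0.0, -0.068]
force: [0.1, 0.5, -0.9]
width: 0.0001
gripper_force: 0.0
```

Emit:
{"method": "advance", "body": {
  "rows": [
    {"aperture":0, "d":[0, 0, -0.02]},
    {"aperture":0, "d":[0.003, -0.04, -0.02]},
    {"aperture":0, "d":[0.003, -0.08, -0.02]},
    {"aperture":0, "d":[0.003, -0.12, -0.02]},
    {"aperture":0, "d":[0.003, -0.15, -0.02]},
    {"aperture":0, "d":[0.003, -0.164, -0.02]},
    {"aperture":0, "d":[0.003, -0.164, -0.01]},
    {"aperture":0, "d":[0.003, -0.164, -0.004]},
    {"aperture":0, "d":[0.003, -0.164, -0.001]},
    {"aperture":0, "d":[0.003, -0.164, 0]},
    {"aperture":0, "d":[0.003, -0.164, 0.001]},
    {"aperture":0, "d":[0.003, -0.164, 0.002]},
    {"aperture":0, "d":[0.003, -0.164, 0.002]},
    {"aperture":0, "d":[0.003, -0.164, 0.002]}
  ]
}}

```text
t: 6.05
eef_pos: [0.4649, 0.205, 0.0303]
ee_rot: [3.14, 0.001, -0.07]
force: [-5.7, -1.5, 10.3]
width: 0.0004
gripper_force: 5.2
```

Emit:
{"method": "advance", "body": {
  "rows": [
    {"aperture":0, "d":[0, 0, -0.02]},
    {"aperture":0, "d":[0.001, -0.04, -0.02]},
    {"aperture":0, "d":[0.001, -0.07, -0.02]},
    {"aperture":0, "d":[0.001, -0.082, -0.02]},
    {"aperture":0, "d":[0.001, -0.082, -0.01]},
    {"aperture":0, "d":[0.001, -0.082, -0.006]},
    {"aperture":0, "d":[0.001, -0.082, -0.003]},
    {"aperture":0, "d":[0.001, -0.082, -0.002]},
    {"aperture":0, "d":[0.001, -0.082, -0.001]},
    {"aperture":0, "d":[0.001, -0.082, 0]},
    {"aperture":0, "d":[0.001, -0.082, 0]},
    {"aperture":0, "d":[0.001, -0.082, 0]}
  ]
}}

```text
t: 7.05
eef_pos: [0.4719, 0.287, 0.0303]
ee_rot: [3.14, 0.001, -0.069]
force: [-2.5, -3.6, 7.4]
width: 0.0004
gripper_force: 4.2
```

Covers a, c and d are firm at 30.3 mm; b was softer at 31.5 mm. Back to b, pressing its edge in two stages.

Emit:
{"method": "advance", "body": {
  "rows": [
    {"aperture":0, "d":[0, 0, -0.02]},
    {"aperture":0, "d":[-0.003, 0.04, -0.02]},
    {"aperture":0, "d":[-0.003, 0.08, -0.02]},
    {"aperture":0, "d":[-0.003, 0.12, -0.02]},
    {"aperture":0, "d":[-0.003, 0.15, -0.02]},
    {"aperture":0, "d":[-0.003, 0.164, -0.02]},
    {"aperture":0, "d":[-0.003, 0.164, -0.01]},
    {"aperture":0, "d":[-0.003, 0.164, -0.006]},
    {"aperture":0, "d":[-0.003, 0.164, -0.004]},
    {"aperture":0, "d":[-0.003, 0.164, -0.0035]},
    {"aperture":0, "d":[-0.003, 0.164, -0.0035]},
    {"aperture":0, "d":[-0.003, 0.164, -0.0035]}
  ]
}}

```text
t: 8.05
eef_pos: [0.4582, 0.1256, 0.0332]
ee_rot: [-3.142, -0.0, -0.068]
force: [0.9, 0.6, -0.3]
width: 0.0003
gripper_force: 0.0
```

Emit:
{"method": "advance", "body": {
  "rows": [
    {"aperture":0, "d":[0, 0, 0.001]},
    {"aperture":0, "d":[0, 0, 0.002]},
    {"aperture":0, "d":[0, 0, 0.002]},
    {"aperture":0, "d":[0, 0, 0.002]}
  ]
}}

```text
t: 8.38
eef_pos: [0.4579, 0.1251, 0.031]
ee_rot: [3.142, 0.0, -0.069]
force: [-0.9, -0.2, 0.3]
width: 0.0007
gripper_force: 0.0
```

Emit:
{"method": "advance", "body": {
  "rows": [
    {"aperture":0, "d":[0, 0, 0.001]},
    {"aperture":0, "d":[0, 0, 0.002]},
    {"aperture":0, "d":[0, 0, 0.002]},
    {"aperture":0, "d":[0, 0, 0.002]},
    {"aperture":0, "d":[0, 0, 0.002]},
    {"aperture":0, "d":[0, 0, 0.002]}
  ]
}}

```text
t: 8.88
eef_pos: [0.4581, 0.1252, 0.0302]
ee_rot: [-3.141, -0.001, -0.068]
force: [-6.2, 0.3, 16.7]
width: 0.0007
gripper_force: 8.3
```

Run:
```python
from h import *
f=arm.grab_frame('wrist')
cv2.imwrite('pics/w4.png',cv2.resize(f[60:250,:,::-1],(800,297)))
```

```text
(no output)
```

View pics/w4.png

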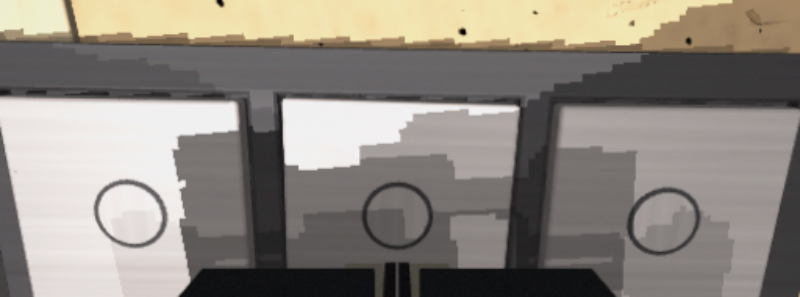

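A tipped edge also drops to seated height, so the height and force just before contact tell more: a and b are free at 31–31.6 mm (seated). The view shows b level, ring (397,215). Now c and d at 31 mm.

Emit:
{"method": "advance", "body": {
  "rows": [
    {"aperture":0, "d":[0, 0, -0.02]},
    {"aperture":0, "d":[0.0015, -0.04, -0.02]},
    {"aperture":0, "d":[0.0015, -0.07, -0.02]},
    {"aperture":0, "d":[0.0015, -0.083, -0.02]},
    {"aperture":0, "d":[0.0015, -0.083, -0.012]},
    {"aperture":0, "d":[0.0015, -0.083, -0.007]},
    {"aperture":0, "d":[0.0015, -0.083, -0.004]},
    {"aperture":0, "d":[0.0015, -0.083, -0.003]},
    {"aperture":0, "d":[0.0015, -0.083, -0.002]},
    {"aperture":0, "d":[0.0015, -0.083, -0.002]},
    {"aperture":0, "d":[0.0015, -0.083, -0.002]},
    {"aperture":0, "d":[0.0015, -0.083, -0.002]}
  ]
}}

```text
t: 9.93
eef_pos: [0.4654, 0.2076, 0.0313]
ee_rot: [-3.141, -0.0, -0.069]
force: [0.1, -0.2, -0.5]
width: 0.0002
gripper_force: 0.0
```

Emit:
{"method": "advance", "body": {
  "rows": [
    {"aperture":0, "d":[0, 0, -0.02]},
    {"aperture":0, "d":[0.0015, -0.04, -0.02]},
    {"aperture":0, "d":[0.0015, -0.07, -0.02]},
    {"aperture":0, "d":[0.0015, -0.082, -0.02]},
    {"aperture":0, "d":[0.0015, -0.082, -0.012]},
    {"aperture":0, "d":[0.0015, -0.082, -0.007]},
    {"aperture":0, "d":[0.0015, -0.082, -0.002]},
    {"aperture":0, "d":[0.0015, -0.082, -0.001]},
    {"aperture":0, "d":[0.0015, -0.082, 0]},
    {"aperture":0, "d":[0.0015, -0.082, 0]},
    {"aperture":0, "d":[0.0015, -0.082, 0]},
    {"aperture":0, "d":[0.0015, -0.082, 0]}
  ]
}}

```text
t: 10.93
eef_pos: [0.4725, 0.2893, 0.0313]
ee_rot: [-3.141, -0.0, -0.069]
force: [-0.5, 0.6, 0.1]
width: 0.0005
gripper_force: 0.0
```

Run:
```python
from h import *
f=cv2.imread('pics/w3s.png');cv2.imwrite('pics/w3.png',cv2.resize(f[60:250],(800,297)))
```

```text
(no output)
```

View pics/w3.png

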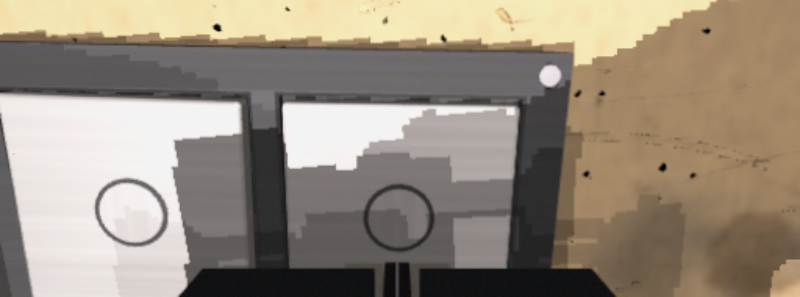

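Comparing pictures: in w2 (4 N press at b, tip at 31.5 mm) b's far edge spans ≈156 px against ≈152 px afterwards from a slightly lower camera, so b was tipped then. The following edge press must have pushed its stud down. Check b's middle and press it.

Emit:
{"method": "advance", "body": {
  "rows": [
    {"aperture":0, "d":[0, 0, -0.02]},
    {"aperture":0, "d":[0.02, 0.04, -0.02]},
    {"aperture":0, "d":[0.02, 0.08, -0.02]},
    {"aperture":0, "d":[0.02, 0.12, -0.02]},
    {"aperture":0, "d":[0.02, 0.15, -0.02]},
    {"aperture":0, "d":[0.02, 0.165, -0.02]},
    {"aperture":0, "d":[0.02, 0.165, -0.01]},
    {"aperture":0, "d":[0.02, 0.165, -0.006]},
    {"aperture":0, "d":[0.02, 0.165, -0.003]},
    {"aperture":0, "d":[0.02, 0.165, -0.001]},
    {"aperture":0, "d":[0.02, 0.165, -0.0005]},
    {"aperture":0, "d":[0.02, 0.165, -0.0005]},
    {"aperture":0, "d":[0.02, 0.165, -0.0005]}
  ]
}}

```text
t: 12.02
eef_pos: [0.481, 0.124, 0.0316]
ee_rot: [3.142, -0.0, -0.068]
force: [-0.0, 0.6, -0.2]
width: 0.0001
gripper_force: 0.0
```

Emit:
{"method": "advance", "body": {
  "rows": [
    {"aperture":0, "d":[0, 0, 0.001]},
    {"aperture":0, "d":[0, 0, 0.002]},
    {"aperture":0, "d":[0, 0, 0.0025]},
    {"aperture":0, "d":[0, 0, 0.0025]},
    {"aperture":0, "d":[0, 0, 0.0025]},
    {"aperture":0, "d":[0, 0, 0.0025]}
  ]
}}

```text
t: 12.52
eef_pos: [0.4812, 0.1239, 0.0303]
ee_rot: [-3.141, -0.001, -0.068]
force: [-5.9, 0.1, 14.4]
width: 0.0003
gripper_force: 7.0
```

Run:
```python
from h import *
a=cv2.imread('pics/w2.png')[:,:533];a=cv2.resize(a,(512,384))[60:250]
b=arm.grab_frame('wrist')[60:250,:,::-1]
cv2.imwrite('pics/w5.png',cv2.resize(np.vstack([a,b]),(800,594)))
```

```text
(no output)
```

View pics/w5.png

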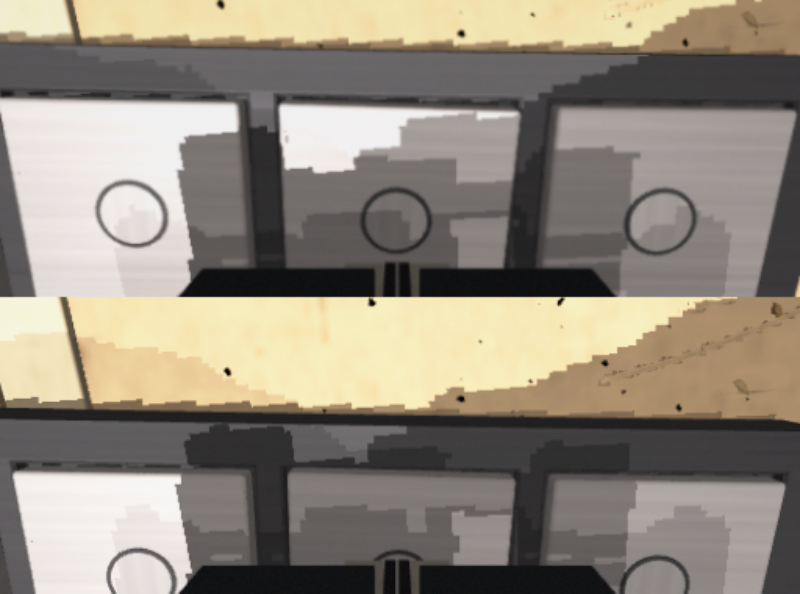

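b is now firm at 30.3 mm in its middle under 14 N, like the others; the upper picture shows it raised and tilted during the first press. Lift clear and hand in.

Emit:
{"method": "advance", "body": {
  "rows": [
    {"aperture":0, "d":[0, 0, -0.01]},
    {"aperture":0, "d":[0, 0, -0.04]},
    {"aperture":0, "d":[-0.01, 0, -0.08]},
    {"aperture":0, "d":[-0.02, 0, -0.12]},
    {"aperture":0, "d":[-0.03, 0, -0.16]},
    {"aperture":0, "d":[-0.03, 0, -0.195]},
    {"aperture":0, "d":[-0.03, 0, -0.195]},
    {"aperture":0, "d":[-0.03, 0, -0.195]},
    {"aperture":0, "d":[-0.03, 0, -0.195]},
    {"aperture":0, "d":[-0.03, 0, -0.195]}
  ]
}}

```text
t: 13.4
eef_pos: [0.4504, 0.1251, 0.223]
ee_rot: [3.141, 0.002, -0.069]
force: [0.7, -0.3, 0.2]
width: 0.0001
gripper_force: 0.0
```

Run:
```python
from h import *
f=arm.grab_frame('wrist')[40:200,40:450,::-1];g=cv2.imread('pics/w1s.png')[40:200,40:450]
cv2.imwrite('pics/w6.png',cv2.resize(np.vstack([g,f]),(768,600)))
```

```text
(no output)
```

View pics/w6.png

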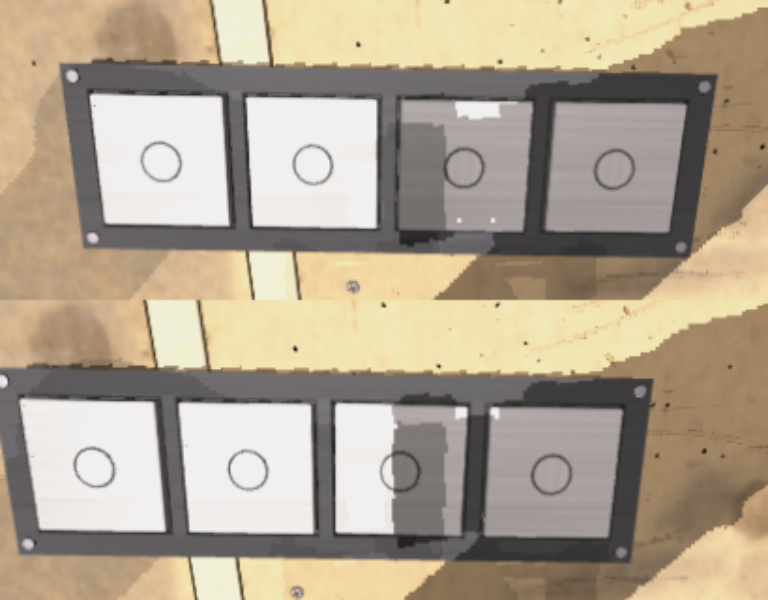

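All four covers lie level and centred (rings at (95,467), (248,470), (400,471), (551,474)), and the arm is clear.

```bash
python3 -c "
from station import arm
print(arm.job_done())"
```

```text
the job is handed in; nothing more can be done
None
```

The job is handed in: cover b was the loose one and is now firm at 30.3 mm like the other three, but it was seated by my 18 N edge press, not the middle press (14.4 N) I made afterwards, and its rocking is inferred from one picture (about 0.05 rad against the required 0.04).

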